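Tip the tea carton out of the packed rack and box it up

ROBOT

A 6-joint arm with a two-finger parallel gripper is mounted at the origin on the work surface. World frame = base frame: x ahead of the robot, y to its left, z up, the work surface at z = 0. Lengths are in m, angles in rad, forces in N, time in s.
With the tool pointing down it reaches from about 0.275 to 0.875 m from the base axis. Payload 12.5 kg.
Tool frame: the origin (TCP) lies midway between the tips of the shut fingers; the grasp point (between the pads) lies 19 mm behind it (r.hold_point_z is the distance from the TCP to the grasp point, in m); z points along the fingers, y is the line along which they close (so a half turn about z gives the same grasp; the last joint's range is limited). The gripper opens to 85 mm and grips with 20 to 120 N. Pads are 22 mm wide; open, the fingers measure 114 mm over their backs; the gripper's body (76 mm by 85 mm) begins 54 mm behind the grasp point. The pads swing forward as they close: fully open they stand 13 mm farther back than shut.
Start: joints at [1.069, 0.351, 1.652, -0, 1.139, -0.085], TCP at [0.223, 0.503, 0.231] pointing down, gripper open.
Joint ranges: [-2.75, 2.75], [-0.79, 2.1], [0.01, 2.65], [-1.57, 4.71], [0.07, 3.14], [-2.87, 2.87]. Speed limits (rad/s): [2.22, 2.22, 2.79, 3.14, 3.14, 3.14].

INTERFACE

Orientations are given as a unit quaternion [x, y, z, w].
In Python, from workcell import sensors, optics, r gives the robot as it stands. The module is installed in compiled form; this text tells all that it offers.
- The arm moves only by the tool servo_tool, never from a script. Its arguments are lists of equal length, an entry for each row: "fingers": the closure in counts, from 0 (fully open) to 255 (shut); "offset": the shift along the tool's x, y, z in units of 0.15 m (1.0 is 0.15 m), a list of three; "spin": the turn about the tool's z in units of pi rad (1.0 is pi rad). A call has exactly 5 rows; each row is the pose to reach, as a shift and turn from the pose commanded when the call began, along the tool's axes at that moment, turning the shorter way round; what a row does not reach only later rows make up. A row lasts 1/8 s, in which the tool goes at most 62.5 mm and 10.7 degrees, less where a joint would pass 70% of its speed; a pose out of reach is approached as far as the arm can. A call with a number of a shift or a turn outside -1 to 1 is refused whole. A call with a gripper value outside its range is refused whole. The fingers move at their own pace and stop on an object; "force" is the grip in N (left out, the last holds). Time passes only in rows, so rows that repeat a pose let the fingers close, or fill a call up. It gives the time, the measured TCP pose, the force, the opening and the grip force at its end, in the units of the state.
- sensors.read_state(): the state, without advancing time (a new reading comes with each control period).
- optics.snapshot(name): name is "scene" or "top" or "wrist"; returns a dict with "color" (400x640x3 uint8, red, green, blue), "depth" (400x640 float32, m along the optical axis (not along the pixel's ray), 0 where there is no reading), "vertical_fov" (degrees; the focal length in pixels is half the picture's height over the tangent of half this angle, whatever the lens; pixels are square), "cx", "cy" (the principal point, pixels), "rvec" (rotation vector, rad) and "tvec" (3), from world to camera coordinates, as OpenCV has them. Camera axes: x right, y down, z forward; pixel columns grow to the right and rows downward; lengths in m; the calibration is good to about 2 mm. A picture is of the moment at which its call begins.
- r.finish_job(): hands the job in; it is judged then, once.
The state is a dict: "t": time; "joints": joint angles; "qvel": joint speeds; "tau": joint torques, N m; "tool_pos": TCP position; "eef_rot": TCP orientation; "force": force on the tool from outside, world axes, zero at the start; "ft_torque": the same for the moment, N m; "finger_gap": finger opening in m; "grasp_force": force on a finger pad.
Only numpy, scipy, OpenCV 4.12 (cv2) and the standard library are available. Lean on these libraries where they do the work, as an engineer would, in place of code of your own. Each camera call takes 0.05 s, during which the arm holds its last target. There are 200 camera calls.

TASK

Tip the plain flat-topped carton forward out of the tightly packed rack by its top edge until it leans on the rack's front rail, then grip it, lift it out and stand it upright in the open food box, setting it down gently. Then swing the box's lid shut and press down every one of its three snap tabs until it is fully engaged. Leave the tins standing in the rack and the mug, the jar and the tray of rolls where they are.

Things in the scene. Friction and masses are not known exactly. Their poses are not given: they have to be found in the camera images.
- rack: fixed wooden rack, 265 mm wide (y), five packs in a row along y, pitch 47.5 mm (1.5 mm gaps). Origin: underside, under the row's middle; -x is its front, z up. The packs stand on a 10 mm base board, x -30 to +30 mm, between a 5 mm high lip at their front feet (x -36.5 to -31.5) and a back wall (from x 32, 45 mm high, open above). Side cheeks end 110 mm above the table
- rack_rail (a point): middle of the rack's low front rail, a fixed 10 mm steel bar along y, at rack x -66 mm, 58 mm above the table. A pack tipped forward over its front foot edge passes its balance at about 22 degrees and comes to rest on this rail, leaning about 37 degrees from upright
- rack_bar (a point): middle of the rack's carrying bar, 14 mm thick, along y right over the row (rack x 0, 310 mm above the table), between posts (24 mm in x, 8 mm in y) at rack y +-123.5 mm. It blocks a hand from straight above: reach in under it from the front, tilted about 40 degrees, to get a fingertip behind a pack's rear top edge, 160 mm above the table
- carton: plain brown cardboard carton, 60 mm deep (x) x 46 mm wide (y) x 150 mm tall (z), 0.13 to 0.25 kg, rigid, with a flat top and no cap; at the start it stands in one of the three middle places of the rack, level with the tins beside it. Origin: centre of its underside; z points to its top, -x to its front (spine), as the rack's -x
- tin_a: slim tin 60 x 46 mm and 138 mm tall with a black press-in cap (48 x 34 x 12 mm) on top, 150 mm in all; stands in the rack and must stay there; origin: centre of its underside
- tin_b: slim tin 60 x 46 mm and 138 mm tall with a black press-in cap (48 x 34 x 12 mm) on top, 150 mm in all; stands in the rack and must stay there; origin: centre of its underside
- tin_left: slim tin 60 x 46 mm and 138 mm tall with a black press-in cap (48 x 34 x 12 mm) on top, 150 mm in all; stands in the rack and must stay there; origin: centre of its underside (always the end place at the rack's +y)
- tin_right: slim tin 60 x 46 mm and 138 mm tall with a black press-in cap (48 x 34 x 12 mm) on top, 150 mm in all; stands in the rack and must stay there; origin: centre of its underside (always the end place at the rack's -y)
- foodbox: deep clear plastic food box fixed to the table, 120 mm (x) x 156 mm (y) x 168 mm tall, walls and floor 4 mm, open at the top at the start. Origin: centre of its underside; z up; the lid is hinged on its +x rim
- lid (a joint): hinged white lid of the food box (a plate 120 x 156 x 8 mm): 0 shut, grows as it opens, 1.57 standing upright, at the start 1.75 to 2.0 rad (leaning back); it stays where it is left (about 0.16 N m friction)
- lid_hinge (a point): hinge line of the lid, at the middle of the food box's +x rim, 168.5 mm above the table; turns with the lid: its x axis points from the lid's free edge to the hinge, z out of the lid's top (outer) face. When shut the lid's underside lies at this height and its top face 8 mm higher
- lid_edge (a point): middle of the lid's free edge, 120 mm from the hinge, half-way through the plate's thickness
- tab_front (a joint): snap tab at the middle of the lid's front (free, far from the hinge) rim, pressed towards the lid plate: 0 up (not engaged), 0.006 m fully down (engaged); yields to about 4 N, stays where it is left, bottoms at 6 mm
- tab_left (a joint): snap tab at the middle of the lid's +y side rim, pressed towards the lid plate: 0 up (not engaged), 0.006 m fully down (engaged); yields to about 4 N, stays where it is left, bottoms at 6 mm
- tab_right (a joint): snap tab at the middle of the lid's -y side rim, pressed towards the lid plate: 0 up (not engaged), 0.006 m fully down (engaged); yields to about 4 N, stays where it is left, bottoms at 6 mm
- tab_front_top (a point): centre of the pressing face of the snap tab on the lid's front (free) rim; the face is 34 mm along the rim by 20 mm across, and stands 8 mm above the lid's top face when up, 2 mm when down
- tab_left_top (a point): centre of the pressing face of the snap tab on the lid's +y side rim; the face is 34 mm along the rim by 20 mm across, and stands 8 mm above the lid's top face when up, 2 mm when down
- tab_right_top (a point): centre of the pressing face of the snap tab on the lid's -y side rim; the face is 34 mm along the rim by 20 mm across, and stands 8 mm above the lid's top face when up, 2 mm when down
- tray: foil tray with bread rolls, 120 x 180 mm, 60 mm tall, beyond the rack and the food box; origin: centre of its underside; not to be disturbed
- mug: white mug, 76 mm wide, 85 mm tall, beyond the rack and the food box, right of the tray; origin: centre of its underside; not to be disturbed
- jar: glass jar with a steel cap, 60 mm wide, 90 mm tall, beyond the rack and the food box, left of the tray; origin: centre of its underside; not to be disturbed
Things that resemble listed ones, but are neither listed nor needed, are in the scene too. There is more than one size of the carton; the one meant has the size given above.

How it is judged:
On the way, in this order (a step that is already met when the one before it is completed fails the run):
1. the carton is tipped forward at least 20 degrees with its foot still standing in the rack (angle between carton's own z axis and vertical above 0.35 rad and z of carton in the frame of rack below 0.04 m and x of carton in the frame of rack between -0.03 and 0.03 m and y of carton in the frame of rack between -0.08 and 0.08 m), for 0.2 s.
2. the carton stands upright on the floor of the food box, let go (x of carton in the frame of foodbox between -0.05 and 0.05 m and y of carton in the frame of foodbox between -0.06 and 0.06 m and z of carton in the frame of foodbox below 0.015 m and angle between carton's own z axis and vertical below 0.12 rad and contact force between the fingers and carton below 0.5 N), for 0.2 s.
3. the lid is shut (value of joint lid below 0.05 rad), for 0.1 s.
At the end, for the whole second after the job is handed in: the carton stands upright (within 7 degrees) on the floor of the food box (its foot within 15 mm of the box's underside), released and at rest; the lid is shut within 0.05 rad; all three snap tabs are down by at least 4.5 of their 6 mm (all of step 2 and linear speed of carton below 0.02 m/s and value of joint lid below 0.05 rad and value of joint each of tab_front, tab_left, tab_right above 0.0045 m); the robot touches nothing.
It fails at once if a tin was moved more than 30 mm or tipped more than 15 degrees (distance of any of tin_a, tin_b, tin_left, tin_right from where it was at the start of the episode above 0.03 m or angle between any of tin_a, tin_b, tin_left, tin_right's own z axis and vertical above 0.26 rad).
It fails at once if the mug, jar or tray was moved more than 30 mm (distance of any of mug, jar, tray from where it was at the start of the episode above 0.03 m).
It fails at once if the carton was dropped in the food box (faster than 0.6 m/s inside it) (x of carton in the frame of foodbox between -0.05 and 0.05 m and y of carton in the frame of foodbox between -0.06 and 0.06 m and z of carton in the frame of foodbox below 0.12 m and linear speed of carton above 0.6 m/s).
It also fails if it takes over 72 s, if anything falls off the work surface, if the arm or the gripper's body presses on something with over 40 N, if the wrist force passes 120 N, or if a joint passes its speed limit or range.

## Working session

There is one attempt and no reset: what is moved stays moved. The work goes in short steps, Python scripts to look and compute and a tool call to move; the robot and the scene stay as the last step left them, time stands still between calls to the robot, and variables do not carry over. Pictures are saved under pics/ and viewed, at most 10 in all, crops included, and the job is handed in when it is done.

Besides the shell and the picture viewer there is one more tool, called after ">>>" as name(argument=value, ...) on one line, values as JSON. servo_tool: Moves the arm, as the interface text tells. Its arguments: {"type":"object","properties":{"fingers":{"type":"array","items":{"type":"number"}},"offset":{"type":"array","items":{"type":"array","items":{"type":"number"}}},"spin":{"type":"array","items":{"type":"number"}},"force":{"type":"number"}},"required":["fingers","offset","spin"]}

```bash
mkdir -p pics; cat > h.py <<'E'
import numpy as np, cv2
from scipy.spatial.transform import Rotation as R
from workcell import sensors, optics, r
def snap(n):
    s=optics.snapshot(n); s['f']=200/np.tan(np.radians(s['vertical_fov'])/2)
    s['R']=cv2.Rodrigues(np.array(s['rvec'],float))[0]; s['t']=np.array(s['tvec'],float).ravel(); return s
def cloud(s):
    v,u=np.mgrid[0:400,0:640]; d=s['depth']
    c=np.stack([(u-s['cx'])/s['f']*d,(v-s['cy'])/s['f']*d,d],-1)
    w=(c-s['t'])@s['R']; w[d<=0]=np.nan; return w
def save(n,img): cv2.imwrite('pics/'+n,cv2.cvtColor(img,cv2.COLOR_RGB2BGR))
E
python3 - <<'E'
from h import *
st=sensors.read_state(); print({k:np.round(v,3) for k,v in st.items()}, r.hold_point_z)
for n in ('scene','top'):
    s=snap(n); save(n+'.png',s['color']); np.savez(n+'.npz',c=s['color'],w=cloud(s)); print(n,s['f'],-s['R'].T@s['t'])
E
```

```text
{'t': np.float64(0.0), 'joints': array([ 1.069,  0.351,  1.652, -0.   ,  1.139, -0.085]), 'qvel': array([-0.001, -0.003,  0.   , -0.001,  0.   ,  0.   ]), 'tau': array([-1.0000e-03, -5.0610e+01, -2.9141e+01, -0.0000e+00,  5.0000e-03,
        0.0000e+00]), 'tool_pos': array([0.223, 0.503, 0.231]), 'eef_rot': array([ 0.207,  0.978, -0.001, -0.   ]), 'force': array([ 0.053,  0.688, -1.066]), 'ft_torque': array([0.016, 0.026, 0.04 ]), 'grasp_force': np.float64(0.0), 'finger_gap': np.float64(0.086)} 0.0187
scene 392.0331536355395 [ 0.54891265 -0.24632982  0.92855921]
top 368.7284638196083 [0.5254656  0.00872496 0.95385658]
```

View pics/scene.png

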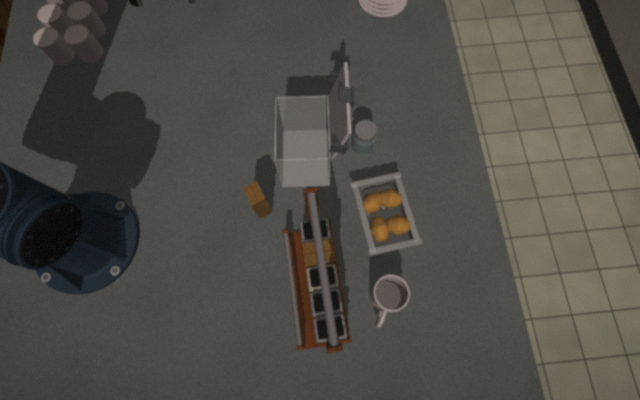

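View pics/top.png

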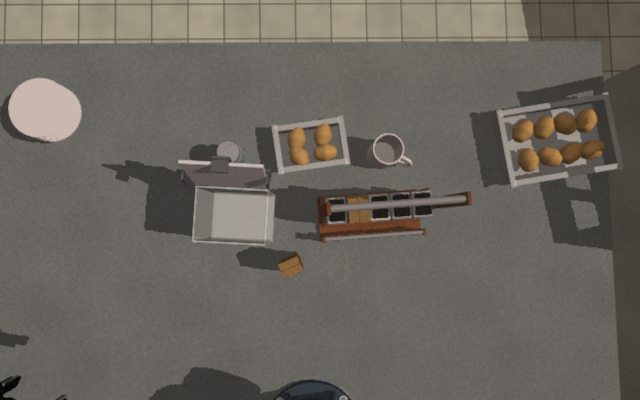

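The scene view has the food box at (302,140), with its lid leaning to the right. The rack is at (318,285) under its bar, and the carton's brown top is at (317,250), second place from the +y end. The small brown box at (257,198) is a decoy. The top view agrees: food box (234,215), carton top (357,209). Next I measure poses from depth.

```bash
python3 - <<'E'
from h import *
def rect(p,n):
    (c,sz,a)=cv2.minAreaRect(p[:,:2].astype(np.float32)*1000); b=cv2.boxPoints((c,sz,a)); print(n,len(p),np.round(c,1),np.round(sz,1),round(a,1),'zmed',np.round(np.median(p[:,2]),4)); 
for n in ('scene','top'):
    d=np.load(n+'.npz'); w=d['w']; c=d['c'].astype(int)
    z=w[...,2]; x=w[...,0]; y=w[...,1]
    reg=(x>.3)&(x<.75)&(y>-.4)&(y<.45)
    bar=reg&(z>.285)&(z<.33)&(y<.1)
    rect(w[bar],n+' bar')
    br=(c[...,0]-c[...,2]>40)
    car=reg&br&(z>.15)&(z<.172)
    k,l,stt,_=cv2.connectedComponentsWithStats(car.astype(np.uint8))
    for i in range(1,k):
        if stt[i,4]>40: rect(w[l==i],n+' brown160')
    caps=reg&(c.sum(-1)<130)&(z>.15)&(z<.172)
    k,l,stt,_=cv2.connectedComponentsWithStats(caps.astype(np.uint8))
    for i in range(1,k):
        if stt[i,4]>40: rect(w[l==i],n+' cap')
    rail=reg&(z>.05)&(z<.07)&(y<.05)&~br&(x<.53)
    rect(w[rail],n+' rail')
    rim=reg&(z>.158)&(z<.175)&(y>.05)&~br
    k,l,stt,_=cv2.connectedComponentsWithStats(rim.astype(np.uint8))
    for i in range(1,k):
        if stt[i,4]>40: rect(w[l==i],n+' rim')
    lid=reg&(z>.18)&(y>.05)
    k,l,stt,_=cv2.connectedComponentsWithStats(lid.astype(np.uint8))
    for i in range(1,k):
        if stt[i,4]>40: rect(w[l==i],n+' lid'); q=w[l==i]; print(q.min(0),q.max(0)); print(np.round(q[::max(1,len(q)//12)],3).tolist())
E
```

```text
scene bar 1597 [564.2 -89.4] [386.4  72.3] 81.6 zmed 0.3157
scene brown160 142 [ 571.4 -107.8] [15.2 43.5] 3.3 zmed 0.1599
scene brown160 275 [ 533.7 -109.9] [23.7 44.6] 3.0 zmed 0.1599
scene cap 132 [534.8 -61.4] [15.8 34. ] 4.2 zmed 0.1596
scene cap 89 [566.8 -60.6] [11.1 31.7] 3.0 zmed 0.1597
scene cap 100 [ 572.3 -155.5] [11.7 31.1] 2.4 zmed 0.1601
scene cap 133 [ 540.5 -156.6] [15.5 31.3] 3.3 zmed 0.1598
scene cap 111 [ 575.1 -202.1] [11.7 32.8] 3.8 zmed 0.1601
scene cap 153 [ 542.8 -204. ] [16.1 32.7] 3.5 zmed 0.1595
scene cap 110 [ 577.4 -249.4] [11.5 31.9] 2.4 zmed 0.1597
scene cap 160 [ 545.5 -251. ] [16.  32.6] 3.5 zmed 0.1595
scene rail 557 [ 479.9 -124.3] [ 58.6 315.2] 13.7 zmed 0.0618
scene rim 669 [542.6 166.3] [158.1 122.8] 86.7 zmed 0.1669
scene lid 1687 [622.4 159.7] [170.6  48.6] 85.7 zmed 0.2468
[0.59196165 0.07408944 0.18011095] [0.64724508 0.24639797 0.29616049]
[[0.636, 0.235, 0.285], [0.615, 0.243, 0.232], [0.625, 0.212, 0.249], [0.638, 0.169, 0.289], [0.621, 0.156, 0.291], [0.611, 0.201, 0.199], [0.611, 0.184, 0.203], [0.615, 0.152, 0.229], [0.616, 0.135, 0.23
[... 535 characters left out ...]
8.9 zmed 0.1597
top cap 122 [ 545.5 -249.8] [17.5 33.2] 5.2 zmed 0.1594
top cap 121 [ 540.1 -154.7] [30.8 17.4] 89.2 zmed 0.1593
top cap 119 [535.3 -61.4] [30.6 17.3] 88.9 zmed 0.1595
top rail 406 [ 498.4 -109.1] [ 96. 328.] 14.1 zmed 0.0618
top rim 641 [543.2 167.3] [156.3 122.4] 85.7 zmed 0.1673
top lid 2124 [622.9 160.2] [169.4  49. ] 86.2 zmed 0.2472
[0.59297669 0.07521354 0.18020428] [0.64814638 0.24584309 0.29653194]
[[0.648, 0.176, 0.288], [0.637, 0.146, 0.285], [0.631, 0.161, 0.291], [0.628, 0.141, 0.282], [0.626, 0.121, 0.274], [0.623, 0.109, 0.267], [0.62, 0.109, 0.257], [0.618, 0.114, 0.247], [0.616, 0.119, 0.235], [0.613, 0.121, 0.224], [0.61, 0.111, 0.215], [0.602, 0.08, 0.244]]
```

```bash
cat >> h.py <<'E'
def frame(c,deg): 
    a=np.radians(deg); return lambda x,y=0.: np.array(c)+x*np.array([np.cos(a),np.sin(a)])+y*np.array([-np.sin(a),np.cos(a)])
RY,BY=3.2,-3.8
rack=frame((.5547,-.1554),RY); box=frame((.543,.167),BY)   # metres
def to(xy,z,yaw=None):
    "print tool offsets (units) from here to a world goal; yaw = world angle of tool y, deg"
    s=sensors.read_state(); M=R.from_quat(s['eef_rot']); d=np.r_[xy,z]-s['tool_pos']
    y=np.degrees(np.arctan2(*M.as_matrix()[1::-1,1])); sp=0 if yaw is None else -((yaw-y+90)%180-90)/180
    print('at',np.round(s['tool_pos'],4),'yaw %.1f'%y,'goal',np.round(np.r_[xy,z],4),'off',np.round(M.inv().apply(d)/.15,3),'spin %.3f'%sp,'F',np.round(s['force'],1),'gap %.3f'%s['finger_gap'],'t %.2f'%s['t'])
E
python3 - <<'E'
from h import *
to(rack(.105,.0475),.42,RY)
to(rack(.105,.0475),.11,RY)
E
```

```text
at [0.2225 0.5027 0.2308] yaw 66.1 goal [ 0.6569 -0.1021  0.42  ] off [-4.28  -2.516 -1.259] spin 0.350 F [0.2 0.3 0.1] gap 0.085 t 0.10
at [0.2225 0.5027 0.2308] yaw 66.1 goal [ 0.6569 -0.1021  0.11  ] off [-4.28  -2.514  0.808] spin 0.350 F [0.2 0.3 0.1] gap 0.085 t 0.10
```

>>> servo_tool(fingers=[0,0,0,0,0], offset=[[0,0,-0.25],[-0.1,-0.05,-0.5],[-0.3,-0.15,-0.75],[-0.55,-0.3,-0.95],[-0.85,-0.5,-1]], spin=[0,0,0,0,0])

```text
t: 0.72
tool_pos: [0.3096, 0.3821, 0.3829]
eef_rot: [0.206, 0.978, 0.001, 0.001]
force: [0.5, 0.1, 0.0]
finger_gap: 0.0853
grasp_force: 0.0
```

>>> servo_tool(fingers=[0,0,0,0,0], offset=[[-0.25,-0.15,-0.1],[-0.5,-0.3,-0.2],[-0.75,-0.45,-0.3],[-0.9,-0.5,-0.3],[-1,-0.55,-0.3]], spin=[0,0,0,0,0])

```text
t: 1.35
tool_pos: [0.4132, 0.2457, 0.426]
eef_rot: [0.207, 0.978, -0.0, -0.0]
force: [-0.3, 0.0, -0.4]
finger_gap: 0.0855
grasp_force: 0.0
```

>>> servo_tool(fingers=[0,0,0,0,0], offset=[[-0.25,-0.15,0],[-0.5,-0.3,0],[-0.75,-0.45,0],[-0.9,-0.5,0],[-1,-0.55,0]], spin=[0,0,0,0,0])

```text
t: 1.98
tool_pos: [0.517, 0.1102, 0.4259]
eef_rot: [0.207, 0.978, 0.0, -0.0]
force: [0.6, 0.4, 0.1]
finger_gap: 0.0853
grasp_force: 0.0
```

```bash
python3 -c "
from h import *
to(rack(.105,.0475),.42,RY); print(sensors.read_state()['joints'])"
```

```text
at [0.517  0.1102 0.4259] yaw 66.1 goal [ 0.6569 -0.1021  0.42  ] off [-1.426 -0.916  0.039] spin 0.350 F [0.6 0.4 0.1] gap 0.085 t 1.98
[ 1.21728154e-01  1.84743313e-01  1.40017461e+00  2.74805482e-04
  1.55737819e+00 -1.03230561e+00]
```

>>> servo_tool(fingers=[0,0,0,0,0], offset=[[-0.2,-0.15,0],[-0.4,-0.3,0],[-0.6,-0.4,0],[-0.8,-0.5,0],[-0.9,-0.55,0]], spin=[0.05,0.1,0.15,0.2,0.25])

```text
t: 2.6
tool_pos: [0.6072, -0.0201, 0.4257]
eef_rot: [0.568, 0.823, -0.0, -0.0]
force: [-0.9, -0.0, -0.4]
finger_gap: 0.0856
grasp_force: 0.0
```

```bash
python3 -c "
from h import *
to(rack(.110,.0475),.42,RY)"
```

```text
at [ 0.6072 -0.0201  0.4257] yaw 20.8 goal [ 0.6619 -0.1018  0.42  ] off [-0.639  0.147  0.038] spin 0.098 F [-0.9 -0.  -0.4] gap 0.086 t 2.60
```

>>> servo_tool(fingers=[0,0,0,0,0], offset=[[-0.2,0.05,0],[-0.4,0.1,0],[-0.64,0.147,0.1],[-0.64,0.147,0.4],[-0.64,0.147,0.7]], spin=[0.05,0.098,0.098,0.098,0.098])

```text
t: 3.22
tool_pos: [0.6617, -0.1008, 0.3197]
eef_rot: [0.685, 0.728, 0.0, -0.0]
force: [0.5, 0.0, -0.7]
finger_gap: 0.0853
grasp_force: 0.0
```

```bash
python3 -c "
from h import *
to(rack(.105,.0475),.105,RY); s=snap('scene'); save('p1.png',cv2.resize(s['color'][120:400,200:520],(800,600))) if 0 else save('p1.png',s['color'][100:400,150:550])"
```

```text
at [ 0.6617 -0.1008  0.3197] yaw 3.5 goal [ 0.6569 -0.1021  0.105 ] off [-0.007 -0.033  1.431] spin 0.002 F [ 0.5  0.  -0.7] gap 0.085 t 3.23
```

View pics/p1.png

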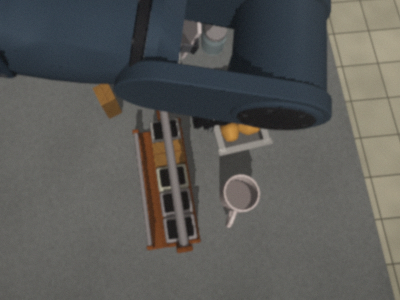

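>>> servo_tool(fingers=[0,0,0,0,0], offset=[[0,-0.03,0.15],[0,-0.03,0.3],[0,-0.03,0.45],[0,-0.03,0.6],[0,-0.03,0.7]], spin=[0,0,0,0,0])

```text
t: 3.9
tool_pos: [0.6573, -0.1009, 0.216]
eef_rot: [0.685, 0.729, -0.0, -0.0]
force: [1.3, 0.6, 0.4]
finger_gap: 0.0851
grasp_force: 0.0
```

>>> servo_tool(fingers=[0,0,0,0,0], offset=[[0,0,0.12],[0,0,0.25],[0,0,0.38],[0,0,0.5],[0,0,0.5]], spin=[0,0,0,0,0])

```text
t: 4.53
tool_pos: [0.6564, -0.1014, 0.1395]
eef_rot: [0.685, 0.728, -0.001, -0.001]
force: [0.1, 0.9, 0.8]
finger_gap: 0.0854
grasp_force: 0.0
```

```bash
python3 -c "
from h import *
to(rack(.090,.0475),.098,RY); print(sensors.read_state()['joints']); s=snap('top'); save('p2.png',s['color'][80:330,200:520])
w=cloud(s); q=w[(w[...,0]>.4)&(w[...,0]<.75)&(w[...,1]<.05)&(w[...,1]>-.2)&(w[...,2]>.2)]
for z in np.arange(.2,.6,.03):
    m=q[(q[:,2]>z)&(q[:,2]<z+.03)]
    if len(m): print(round(z,2),len(m),m.min(0).round(3),m.max(0).round(3))"
```

```text
at [ 0.6564 -0.1014  0.1395] yaw 3.5 goal [ 0.6419 -0.103   0.098 ] off [-0.004 -0.096  0.277] spin 0.002 F [0.1 0.9 0.8] gap 0.085 t 4.53
[-2.23421318e-01  6.52428955e-01  1.40722557e+00 -1.66361445e-06
  1.08472181e+00 -2.84101084e-01]
0.2 3 [ 0.537 -0.028  0.217] [ 0.541 -0.028  0.226]
0.23 3 [ 0.538 -0.028  0.231] [ 0.545 -0.028  0.259]
0.26 8 [ 0.54  -0.071  0.264] [ 0.64  -0.028  0.289]
0.29 35 [ 0.55  -0.2    0.291] [ 0.641 -0.068  0.318]
0.32 34 [ 0.619 -0.121  0.328] [ 0.635 -0.067  0.349]
0.35 82 [ 0.605 -0.135  0.356] [ 0.637 -0.031  0.38 ]
0.38 139 [ 0.583 -0.135  0.38 ] [ 0.714 -0.021  0.41 ]
0.41 1780 [ 0.549 -0.168  0.41 ] [ 0.716 -0.013  0.44 ]
0.44 3297 [ 0.539 -0.166  0.44 ] [ 0.703 -0.012  0.47 ]
0.47 2985 [ 0.519 -0.153  0.47 ] [ 0.647 -0.011  0.5  ]
0.5 2564 [ 0.435 -0.122  0.5  ] [0.585 0.015 0.53 ]
0.53 3483 [ 0.404 -0.121  0.53 ] [0.545 0.022 0.56 ]
0.56 5559 [ 0.4  -0.12  0.56] [0.505 0.023 0.59 ]
0.59 6286 [ 0.4   -0.107  0.59 ] [0.461 0.022 0.62 ]
```

View pics/p2.png

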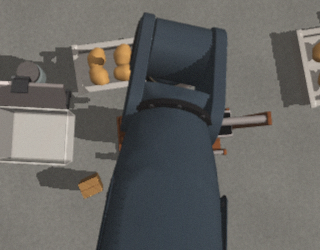

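Arm clears the bar: in this crop the forearm covers the rack at (165,140), and depth shows its underside above 0.38 m there. I lower behind the row and push the carton's rear face forward.

>>> servo_tool(fingers=[0,0,0,0,0], offset=[[0,0,0.12],[0,0,0.23],[0,0,0.28],[0,-0.04,0.28],[0,-0.08,0.28]], spin=[0,0,0,0,0])

```text
t: 5.2
tool_pos: [0.6453, -0.1025, 0.1002]
eef_rot: [0.685, 0.728, 0.0, 0.001]
force: [0.7, 0.8, 0.4]
finger_gap: 0.0854
grasp_force: 0.0
```

```bash
python3 -c "
from h import *
to(rack(.050,.0475),.097,RY)"
```

```text
at [ 0.6453 -0.1025  0.1002] yaw 3.5 goal [ 0.602  -0.1052  0.097 ] off [-0.001 -0.289  0.021] spin 0.002 F [0.7 0.8 0.4] gap 0.085 t 5.20
```

>>> servo_tool(fingers=[0,0,0,0,0], offset=[[0,-0.06,0.02],[0,-0.12,0.02],[0,-0.19,0.02],[0,-0.26,0.02],[0,-0.31,0.02]], spin=[0,0,0,0,0])

```text
t: 5.82
tool_pos: [0.5979, -0.1052, 0.0964]
eef_rot: [0.685, 0.728, -0.0, -0.0]
force: [-0.1, -0.3, 0.2]
finger_gap: 0.0854
grasp_force: 0.0
```

```bash
python3 -c "
from h import *
to(rack(.050,.0475),.097,RY); s=snap('scene'); save('p3.png',s['color'][150:380,200:500]);w=cloud(s);c=s['color'].astype(int)
m=(c[...,0]-c[...,2]>40)&(w[...,2]>.115)&(w[...,0]<.62)&(w[...,0]>.3)&(w[...,1]<-.05)&(w[...,1]>-.2);q=w[m];print(len(q),q.min(0),q.max(0))
b=q[np.argmax(q[:,2])];print(b)"
```

```text
at [ 0.5979 -0.1052  0.0964] yaw 3.5 goal [ 0.602  -0.1052  0.097 ] off [-0.001  0.027 -0.004] spin 0.002 F [-0.1 -0.3  0.2] gap 0.085 t 5.83
464 [ 0.46541829 -0.17580759  0.11522806] [ 0.53186585 -0.09880659  0.17370236]
[ 0.52095576 -0.1317099   0.17370236]
```

View pics/p3.png

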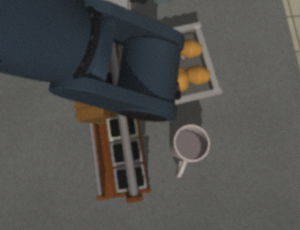

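The carton (crop (95,112)) has tipped to about 22 degrees, with its top front edge at x≈0.465. I give a few more millimetres and let it fall over.

>>> servo_tool(fingers=[0,0,0,0,0], offset=[[0,-0.01,0],[0,-0.02,0],[0,-0.02,0],[0,-0.02,0],[0,-0.02,0]], spin=[0,0,0,0,0])

```text
t: 6.5
tool_pos: [0.5964, -0.1054, 0.097]
eef_rot: [0.685, 0.728, 0.0, 0.001]
force: [0.8, -0.7, -0.8]
finger_gap: 0.0853
grasp_force: 0.0
```

```bash
python3 -c "
from h import *
to(rack(.050,.0475),.097,RY); s=snap('scene');w=cloud(s);c=s['color'].astype(int)
m=(c[...,0]-c[...,2]>40)&(w[...,2]>.115)&(w[...,0]<.62)&(w[...,0]>.3)&(w[...,1]<-.05)&(w[...,1]>-.2);q=w[m];print(len(q),q.min(0),q.max(0))
b=q[np.argmax(q[:,2])];print(b)"
```

```text
at [ 0.5964 -0.1054  0.097 ] yaw 3.5 goal [ 0.602  -0.1052  0.097 ] off [-0.001  0.037  0.   ] spin 0.002 F [ 0.8 -0.7 -0.8] gap 0.085 t 6.50
702 [ 0.43933621 -0.18442483  0.11502696] [ 0.52706905 -0.09313306  0.1666405 ]
[ 0.48296421 -0.11535533  0.1666405 ]
```

>>> servo_tool(fingers=[0,0,0,0,0], offset=[[0,0.15,0],[0,0.35,0],[0,0.42,-0.3],[0,0.42,-0.65],[0,0.42,-1]], spin=[0,0,0,0,0])

```text
t: 7.18
tool_pos: [0.6572, -0.1013, 0.2458]
eef_rot: [0.685, 0.728, -0.001, -0.002]
force: [-0.1, 0.9, 0.6]
finger_gap: 0.0855
grasp_force: 0.0
```

>>> servo_tool(fingers=[0,0,0,0,0], offset=[[0,0,-0.35],[0,0,-0.7],[0,-0.1,-0.95],[0,-0.4,-1],[0,-0.8,-1]], spin=[0,0,0,0,0])

```text
t: 7.8
tool_pos: [0.537, -0.1087, 0.3946]
eef_rot: [0.685, 0.728, -0.001, -0.001]
force: [0.5, -0.3, 0.2]
finger_gap: 0.0855
grasp_force: 0.0
```

>>> servo_tool(fingers=[0,0,0,0,0], offset=[[0,-0.2,0],[0,-0.4,0],[0,-0.5,0],[0,-0.5,0],[0,-0.5,0]], spin=[-0.055,-0.11,-0.165,-0.22,-0.275])

```text
t: 8.43
tool_pos: [0.4628, -0.1132, 0.3947]
eef_rot: [0.315, 0.949, 0.0, -0.002]
force: [0.3, -0.9, 1.0]
finger_gap: 0.0855
grasp_force: 0.0
```

```bash
python3 -c "
from h import *
to(rack(-.083,.0475),.3,RY+90)"
```

```text
at [ 0.4628 -0.1132  0.3947] yaw 53.3 goal [ 0.4692 -0.1126  0.3   ] off [-0.034  0.029  0.631] spin -0.222 F [ 0.3 -0.9  1. ] gap 0.085 t 8.43
```

>>> servo_tool(fingers=[0,0,0,0,0], offset=[[-0.03,0.03,0.1],[-0.03,0.03,0.3],[-0.03,0.03,0.5],[-0.03,0.03,0.6],[-0.03,0.03,0.6]], spin=[-0.055,-0.11,-0.165,-0.222,-0.222])

```text
t: 9.05
tool_pos: [0.4689, -0.1121, 0.3042]
eef_rot: [-0.025, 1.0, 0.001, -0.002]
force: [-0.1, -0.3, 0.7]
finger_gap: 0.0854
grasp_force: 0.0
```

```bash
python3 -c "
from h import *
to(rack(-.083,.0475),.111,RY+90); s=snap('wrist'); save('p4.png',s['color']);w=cloud(s);c=s['color'].astype(int)
m=(c[...,0]-c[...,2]>40)&(w[...,2]>.12)&(w[...,0]<.51)&(w[...,1]<-.06)&(w[...,1]>-.16);q=w[m];print(len(q),np.nanpercentile(q,[1,99],axis=0))
t=q[(q[:,2]>.155)];print(np.nanmean(t,0),np.nanpercentile(t,[1,99],axis=0))"
```

```text
at [ 0.4689 -0.1121  0.3042] yaw 92.9 goal [ 0.4692 -0.1126  0.111 ] off [-0.008 -0.006  1.288] spin -0.002 F [-0.1 -0.3  0.7] gap 0.085 t 9.05
3204 [[ 0.43740587 -0.13491746  0.12960544]
 [ 0.50826789 -0.08955312  0.16543969]]
[ 0.47848571 -0.11166814  0.16045281] [[ 0.46849798 -0.13387355  0.15517597]
 [ 0.49147519 -0.08952007  0.16600542]]
```

View pics/p4.png

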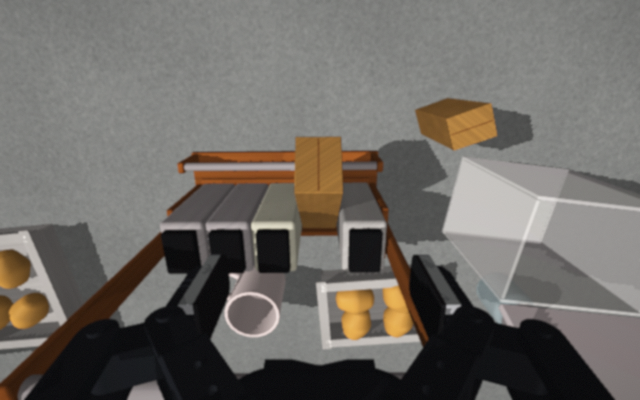

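The wrist view shows the carton at (318,180) leaning on the rail and centred between the fingers. Neighbouring tins are still standing. Going down to grip.

>>> servo_tool(fingers=[0,0,0,0,0], offset=[[-0.03,0,0.25],[-0.03,0,0.5],[-0.03,0,0.7],[-0.03,0,0.85],[-0.03,0,1.0]], spin=[0,0,0,0,0])

```text
t: 9.72
tool_pos: [0.4748, -0.1123, 0.156]
eef_rot: [-0.023, 1.0, -0.0, 0.0]
force: [0.2, -0.0, -1.1]
finger_gap: 0.0853
grasp_force: 0.0
```

>>> servo_tool(fingers=[0,0,0,255,255], offset=[[0,0,0.1],[0,0,0.2],[0,0,0.28],[0,0,0.28],[0,0,0.28]], spin=[0,0,0,0,0], force=25)

```text
t: 10.35
tool_pos: [0.475, -0.1123, 0.1147]
eef_rot: [-0.026, 1.0, -0.0, 0.0]
force: [0.3, 0.1, -0.1]
finger_gap: 0.0516
grasp_force: 0.0
```

>>> servo_tool(fingers=[255,255,255,255,255], offset=[[0,0,0],[0,0,0],[0,0,0],[0,0,-0.05],[0,0,-0.12]], spin=[0,0,0,0,0])

```text
t: 10.98
tool_pos: [0.4744, -0.1121, 0.1327]
eef_rot: [-0.026, 1.0, 0.0, -0.0]
force: [0.5, 0.7, -1.3]
finger_gap: 0.0458
grasp_force: 31.9
```

>>> servo_tool(fingers=[255,255,255,255,255], offset=[[0,0,-0.15],[0,0,-0.35],[0,0,-0.6],[0.05,0,-0.85],[0.15,0,-1]], spin=[0,0,0,0,0])

```text
t: 11.6
tool_pos: [0.4523, -0.1134, 0.2846]
eef_rot: [-0.026, 1.0, -0.0, 0.001]
force: [0.2, 0.3, -1.4]
finger_gap: 0.0455
grasp_force: 31.9
```

```bash
python3 -c "
from h import *
to(box(-.12,0),.2,BY+90); s=snap('top'); save('p5.png',s['color'][80:330,160:480]); s=snap('scene'); w=cloud(s);c=s['color'].astype(int)
m=(c[...,0]-c[...,2]>40)&(w[...,2]>.17)&(w[...,0]<.6)&(w[...,1]<-.06)&(w[...,1]>-.16);q=w[m];print(len(q)); print(np.round(np.nanpercentile(q,[1,50,99],axis=0),3)) if len(q) else 0"
```

```text
at [ 0.4523 -0.1134  0.2846] yaw 93.0 goal [0.4233 0.175  0.2   ] off [0.095 1.93  0.562] spin 0.038 F [ 0.2  0.3 -1.4] gap 0.046 t 11.60
1446
[[ 0.468 -0.136  0.202]
 [ 0.504 -0.119  0.272]
 [ 0.543 -0.09   0.32 ]]
```

View pics/p5.png

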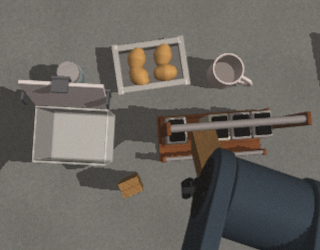

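The carton is held at crop (205,150), still tilted about 38°, and the box front wall is free. I will carry it in front of the box and turn it upright by pushing its foot against the box's outer front wall.

>>> servo_tool(fingers=[255,255,255,255,255], offset=[[0.15,0,0],[0.35,0,0],[0.5,0.05,0],[0.6,0.2,0],[0.65,0.4,0]], spin=[0,0,0,0,0])

```text
t: 12.32
tool_pos: [0.3511, -0.058, 0.2817]
eef_rot: [-0.025, 1.0, 0.0, -0.0]
force: [0.9, 0.3, -1.0]
finger_gap: 0.046
grasp_force: 31.9
```

>>> servo_tool(fingers=[255,255,255,255,255], offset=[[0,0.2,0],[0,0.4,0],[0,0.6,0],[0,0.8,0],[0,0.9,0]], spin=[0.01,0.02,0.03,0.038,0.038])

```text
t: 12.95
tool_pos: [0.3446, 0.0776, 0.2817]
eef_rot: [0.034, 0.999, 0.0, -0.0]
force: [-0.3, -0.5, -1.8]
finger_gap: 0.0458
grasp_force: 31.9
```

```bash
python3 -c "
from h import *
to(box(-.183,0),.128,BY+90);s=snap('scene'); w=cloud(s);c=s['color'].astype(int)
for x in [w[(w[...,0]>.31)&(w[...,0]<.41)&(w[...,1]<.13)&(w[...,1]>.05)&(c[...,0]-c[...,2]>40)]]: print(np.nanpercentile(x,[2,98],axis=0))"
```

```text
at [0.3446 0.0776 0.2817] yaw 86.1 goal [0.3604 0.1791 0.128 ] off [-0.061  0.682  1.025] spin -0.000 F [-0.3 -0.5 -1.8] gap 0.046 t 12.95
[[0.35358175 0.05092842 0.18892278]
 [0.408815   0.09381889 0.32187402]]
```

>>> servo_tool(fingers=[255,255,255,255,255], offset=[[-0.02,0.2,0],[-0.04,0.4,0],[-0.06,0.6,0.1],[-0.06,0.68,0.3],[-0.06,0.68,0.5]], spin=[0,0,0,0,0])

```text
t: 13.62
tool_pos: [0.3608, 0.1779, 0.2059]
eef_rot: [0.033, 0.999, -0.0, -0.0]
force: [1.6, 0.7, -2.3]
finger_gap: 0.0453
grasp_force: 31.9
```

>>> servo_tool(fingers=[255,255,255,255,255], offset=[[0,0,0.2],[0,0,0.4],[0,0,0.5],[-0.08,0,0.5],[-0.15,0,0.5]], spin=[0,0,0,0,0])

```text
t: 14.25
tool_pos: [0.384, 0.1759, 0.1327]
eef_rot: [0.034, 0.999, -0.0, -0.001]
force: [-8.7, 1.1, 3.6]
finger_gap: 0.0459
grasp_force: 32.3
```

>>> servo_tool(fingers=[255,255,255,255,255], offset=[[-0.06,0,0],[-0.12,0,0],[-0.18,0,0],[-0.24,0,0],[-0.3,0,0]], spin=[0,0,0,0,0])

```text
t: 14.88
tool_pos: [0.4288, 0.1729, 0.1325]
eef_rot: [0.034, 0.999, 0.0, -0.0]
force: [-4.3, 0.5, 0.2]
finger_gap: 0.0451
grasp_force: 32.6
```

```bash
python3 -c "
from h import *
to(box(-.09,0),.128,BY+90)"
```

```text
at [0.4288 0.1729 0.1325] yaw 86.1 goal [0.4532 0.173  0.128 ] off [-0.162  0.012  0.03 ] spin -0.001 F [-4.3  0.5  0.2] gap 0.045 t 14.88
```

>>> servo_tool(fingers=[255,255,255,255,255], offset=[[-0.05,0,0],[-0.1,0,0],[-0.13,0,0],[-0.15,0,0],[-0.16,0,0]], spin=[0,0,0,0,0])

```text
t: 15.5
tool_pos: [0.4522, 0.1713, 0.1323]
eef_rot: [0.034, 0.999, -0.0, -0.0]
force: [-3.2, 0.6, 1.0]
finger_gap: 0.0457
grasp_force: 32.6
```

```bash
cat > tilt.py <<'E'
from h import *
to(box(0,0),.3,BY+90); p=sensors.read_state()['tool_pos']
for n in ('scene','top'):
    s=snap(n); w=cloud(s);c=s['color'].astype(int)
    m=(c[...,0]-c[...,2]>35)&(abs(w[...,0]-p[0])<.12)&(abs(w[...,1]-p[1])<.045)&(w[...,2]>.02)
    q=w[m]; print(n,len(q)); 
    if len(q)>30:
        print(np.round(np.nanpercentile(q,[1,99],axis=0),3))
        zt=q[q[:,2]>np.nanpercentile(q[:,2],99)-.015]; print('top',np.round(np.nanpercentile(zt,[2,98],axis=0),3)); A=np.c_[zt[:,:2],np.ones(len(zt))]; print('slope',np.linalg.lstsq(A,zt[:,2],rcond=None)[0])
E
python3 tilt.py
```

```text
at [0.4522 0.1713 0.1323] yaw 86.1 goal [0.543 0.167 0.3  ] off [-0.606  0.013 -1.118] spin -0.001 F [-3.2  0.6  1. ] gap 0.046 t 15.50
scene 522
[[0.413 0.147 0.031]
 [0.471 0.188 0.175]]
top [[0.412 0.147 0.161]
 [0.471 0.189 0.175]]
slope [0.04174209 0.06511578 0.14247837]
top 63
[[0.42  0.146 0.027]
 [0.474 0.152 0.157]]
top [[0.463 0.143 0.142]
 [0.472 0.149 0.157]]
slope [ 0.96980192 -0.01146317 -0.30546733]
```

>>> servo_tool(fingers=[255,255,255,255,255], offset=[[-0.02,0,0],[-0.04,0,0],[-0.055,0,0],[-0.065,0,0],[-0.065,0,0]], spin=[0,0,0,0,0])

```text
t: 16.23
tool_pos: [0.4611, 0.1707, 0.1321]
eef_rot: [0.034, 0.999, -0.0, -0.001]
force: [-7.9, 0.2, 2.9]
finger_gap: 0.0459
grasp_force: 32.9
```

```bash
python3 - <<'E'
exec(open('tilt.py').read())
s=snap('scene'); w=cloud(s);c=s['color'].astype(int)
m=(c[...,0]-c[...,2]>35)&(abs(w[...,0]-p[0])<.12)&(abs(w[...,1]-.167)<.015)&(w[...,2]>.145)
q=w[m]
for x in np.arange(.41,.5,.008):
    k=q[abs(q[:,0]-x)<.004]; print(round(x,3),len(k),np.round(np.median(k[:,2]),4) if len(k) else '')
E
```

```text
at [0.4611 0.1707 0.1321] yaw 86.1 goal [0.543 0.167 0.3  ] off [-0.544  0.013 -1.12 ] spin -0.001 F [-7.9  0.2  2.9] gap 0.046 t 16.23
scene 498
[[0.422 0.147 0.031]
 [0.481 0.188 0.177]]
top [[0.422 0.147 0.164]
 [0.481 0.189 0.177]]
slope [-0.00409907  0.01417056  0.17255033]
top 35
[[0.423 0.148 0.027]
 [0.476 0.152 0.141]]
top [[0.473 0.148 0.131]
 [0.476 0.148 0.145]]
slope [ -5.99159547 -99.20450576  17.66733299]
0.41 0 
0.418 3 0.1738
0.426 39 0.1734
0.434 44 0.1734
0.442 5 0.1747
0.45 0 
0.458 0 
0.466 0 
0.474 6 0.1733
0.482 15 0.1717
0.49 0 
0.498 0
```

>>> servo_tool(fingers=[255,255,255,255,255], offset=[[0.05,0,0],[0.08,0,-0.1],[0.08,0,-0.4],[0.08,0,-0.7],[0.08,0,-1]], spin=[0,0,0,0,0])

```text
t: 17.0
tool_pos: [0.4498, 0.1714, 0.2851]
eef_rot: [0.034, 0.999, 0.0, 0.001]
force: [0.7, 1.2, -2.2]
finger_gap: 0.0454
grasp_force: 32.3
```

>>> servo_tool(fingers=[255,255,255,255,255], offset=[[0,0,-0.15],[0,0,-0.18],[-0.2,0,-0.2],[-0.4,0,-0.2],[-0.5,0,-0.2]], spin=[0,0,0,0,0])

```text
t: 17.62
tool_pos: [0.5253, 0.1661, 0.3114]
eef_rot: [0.034, 0.999, -0.0, -0.001]
force: [0.5, -0.6, -2.1]
finger_gap: 0.0458
grasp_force: 32.4
```

```bash
python3 - <<'E'
exec(open('tilt.py').read())
s=snap('top'); save('p6.png',s['color'][80:330,100:420])
E
```

```text
at [0.5253 0.1661 0.3114] yaw 86.1 goal [0.543 0.167 0.3  ] off [-0.117  0.014  0.076] spin -0.001 F [ 0.5 -0.6 -2.1] gap 0.046 t 17.62
scene 1230
[[0.486 0.142 0.207]
 [0.545 0.186 0.354]]
top [[0.486 0.142 0.34 ]
 [0.544 0.188 0.354]]
slope [0.02661798 0.10705384 0.32077968]
top 208
[[0.486 0.142 0.203]
 [0.544 0.147 0.353]]
top [[0.542 0.136 0.346]
 [0.545 0.144 0.384]]
slope [ 5.49259526 -6.43585023 -1.71786584]
```

View pics/p6.png

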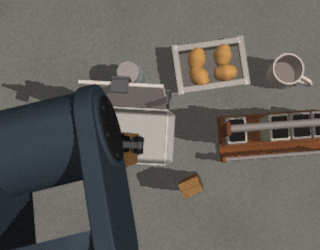

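The carton hangs upright at crop (135,150), over the box mouth but slightly forward. I shift it +x and lower it.

>>> servo_tool(fingers=[255,255,255,255,255], offset=[[-0.08,0.01,0],[-0.155,0.01,0],[-0.155,0.01,0.2],[-0.155,0.01,0.4],[-0.155,0.01,0.6]], spin=[0,0,0,0,0])

```text
t: 18.4
tool_pos: [0.5483, 0.1663, 0.2214]
eef_rot: [0.034, 0.999, 0.0, 0.0]
force: [-0.2, -0.1, -1.4]
finger_gap: 0.0457
grasp_force: 32.5
```

>>> servo_tool(fingers=[255,255,255,255,255], offset=[[0,0,0.2],[0,0,0.4],[0,0,0.54],[0,0,0.62],[0,0,0.66]], spin=[0,0,0,0,0])

```text
t: 19.02
tool_pos: [0.5482, 0.1663, 0.123]
eef_rot: [0.034, 0.999, -0.0, -0.0]
force: [-0.6, 0.6, -1.6]
finger_gap: 0.0458
grasp_force: 32.5
```

```bash
python3 tilt.py
```

```text
at [0.5482 0.1663 0.123 ] yaw 86.1 goal [0.543 0.167 0.3  ] off [ 0.035  0.002 -1.18 ] spin -0.001 F [-0.6  0.6 -1.6] gap 0.046 t 19.02
scene 263
[[0.509 0.142 0.12 ]
 [0.565 0.188 0.177]]
top [[0.509 0.143 0.162]
 [0.564 0.187 0.168]]
slope [ 0.03198181 -0.07611083  0.16079862]
top 0
```

>>> servo_tool(fingers=[255,255,255,255,255], offset=[[0,0,0.025],[0,0,0.045],[0,0,0.06],[0,0,0.067],[0,0,0.067]], spin=[0,0,0,0,0])

```text
t: 19.75
tool_pos: [0.548, 0.1663, 0.1132]
eef_rot: [0.034, 0.999, -0.0, -0.0]
force: [-0.8, -0.4, -2.1]
finger_gap: 0.0458
grasp_force: 32.5
```

>>> servo_tool(fingers=[255,255,255,255,255], offset=[[0,0,0.007],[0,0,0.013],[0,0,0.018],[0,0,0.022],[0,0,0.022]], spin=[0,0,0,0,0])

```text
t: 20.38
tool_pos: [0.5491, 0.1664, 0.1124]
eef_rot: [0.034, 0.999, 0.0, 0.002]
force: [-5.4, -1.1, 21.9]
finger_gap: 0.0458
grasp_force: 35.0
```

>>> servo_tool(fingers=[255,240,100,50,40], offset=[[0,0,-0.01],[0,0,-0.012],[0,0,-0.012],[0,0,-0.012],[0,0,-0.012]], spin=[0,0,0,0,0])

```text
t: 21.0
tool_pos: [0.5478, 0.1663, 0.1115]
eef_rot: [0.034, 0.999, -0.0, -0.0]
force: [-0.4, 0.6, -0.8]
finger_gap: 0.0718
grasp_force: 0.0
```

>>> servo_tool(fingers=[40,40,40,40,40], offset=[[0,0,0],[0,0,-0.1],[0,0,-0.35],[0,0,-0.65],[0,0,-1]], spin=[0,0,0,0,0])

```text
t: 21.62
tool_pos: [0.5476, 0.1662, 0.264]
eef_rot: [0.034, 0.999, -0.0, -0.0]
force: [0.8, -0.7, 0.3]
finger_gap: 0.072
grasp_force: 0.0
```

>>> servo_tool(fingers=[40,40,150,255,255], offset=[[0,0,-0.3],[0,0,-0.65],[0,0,-1],[0.1,0,-1],[0.3,0,-1]], spin=[0,0,0,0,0])

```text
t: 22.25
tool_pos: [0.5023, 0.1691, 0.4118]
eef_rot: [0.034, 0.999, -0.0, -0.0]
force: [-0.1, -0.3, -0.0]
finger_gap: 0.0173
grasp_force: 0.0
```

```bash
python3 - <<'E'
exec(open('tilt.py').read())
to(box(.15,0),.41,BY)
s=snap('scene'); w=cloud(s); q=w[(w[...,2]>.18)&(w[...,2]<.31)&(w[...,0]>.58)&(w[...,0]<.68)&(abs(w[...,1]-.162)<.04)]
for z in np.arange(.18,.31,.02):
    k=q[abs(q[:,2]-z)<.01]; print(round(z,2),len(k),np.round(np.percentile(k[:,0],[5,50,95]),3) if len(k) else '')
E
```

```text
at [0.5023 0.1691 0.4118] yaw 86.1 goal [0.543 0.167 0.3  ] off [-0.272  0.004  0.746] spin -0.001 F [-0.1 -0.3 -0. ] gap 0.017 t 22.25
scene 644
[[0.51  0.143 0.119]
 [0.568 0.189 0.157]]
top [[0.511 0.143 0.145]
 [0.567 0.188 0.157]]
slope [0.01133457 0.06047904 0.13729413]
top 668
[[0.509 0.144 0.109]
 [0.568 0.191 0.157]]
top [[0.51  0.145 0.149]
 [0.568 0.189 0.157]]
slope [0.00646918 0.02341045 0.14629129]
at [0.5008 0.1695 0.4124] yaw 86.1 goal [0.6927 0.1571 0.41  ] off [-1.282  0.004  0.016] spin 0.500 F [ 0.6 -0.1 -0.2] gap 0.003 t 22.35
0.18 46 [0.602 0.605 0.608]
0.2 91 [0.606 0.609 0.613]
0.22 99 [0.61  0.614 0.618]
0.24 85 [0.615 0.618 0.621]
0.26 69 [0.62  0.623 0.627]
0.28 261 [0.626 0.634 0.645]
0.3 136 [0.617 0.624 0.644]
```

The carton stands upright in the box, and its flat top measures z≈0.155. Next I go behind the lid with shut fingers.

>>> servo_tool(fingers=[255,255,255,255,255], offset=[[-0.2,0,0],[-0.4,0,0],[-0.6,0,0],[-0.8,0,0],[-1,0,0]], spin=[0,0,0,0,0])

```text
t: 23.02
tool_pos: [0.6539, 0.1588, 0.4112]
eef_rot: [0.034, 0.999, -0.0, -0.0]
force: [0.3, -0.3, -0.4]
finger_gap: 0.0
grasp_force: 0.0
```

>>> servo_tool(fingers=[255,255,255,255,255], offset=[[-0.15,0,0],[-0.27,0,0],[-0.27,0,0.2],[-0.27,0,0.45],[-0.27,0,0.7]], spin=[0,0,0,0,0])

```text
t: 23.65
tool_pos: [0.6933, 0.1561, 0.305]
eef_rot: [0.034, 0.999, -0.0, -0.0]
force: [0.9, -0.3, -0.2]
finger_gap: -0.0001
grasp_force: 0.0
```

```bash
python3 - <<'E'
from h import *
to(box(.1,0),.245,BY+90)
for x,z in ((.079,.2485),(.038,.2415),(.006,.2155),(-.009,.175)): to(box(x,0),z,BY+90)
E
```

```text
at [0.6933 0.1561 0.305 ] yaw 86.1 goal [0.6428 0.1604 0.245 ] off [0.337 0.005 0.4  ] spin -0.001 F [ 0.9 -0.3 -0.2] gap -0.000 t 23.65
at [0.6933 0.1561 0.305 ] yaw 86.1 goal [0.6218 0.1618 0.2485] off [0.477 0.005 0.377] spin -0.001 F [ 0.9 -0.3 -0.2] gap -0.000 t 23.65
at [0.6933 0.1561 0.305 ] yaw 86.1 goal [0.5809 0.1645 0.2415] off [0.751 0.005 0.424] spin -0.001 F [ 0.9 -0.3 -0.2] gap -0.000 t 23.65
at [0.6933 0.1561 0.305 ] yaw 86.1 goal [0.549  0.1666 0.2155] off [0.964 0.004 0.597] spin -0.001 F [ 0.9 -0.3 -0.2] gap -0.000 t 23.65
at [0.6933 0.1561 0.305 ] yaw 86.1 goal [0.534  0.1676 0.175 ] off [1.064 0.004 0.867] spin -0.001 F [ 0.9 -0.3 -0.2] gap -0.000 t 23.65
```

>>> servo_tool(fingers=[255,255,255,255,255], offset=[[0,0,0.2],[0,0,0.4],[0.1,0,0.4],[0.22,0,0.4],[0.337,0,0.4]], spin=[0,0,0,0,0])

```text
t: 24.28
tool_pos: [0.6427, 0.1596, 0.2463]
eef_rot: [0.034, 0.999, -0.0, 0.0]
force: [1.6, 0.2, 0.7]
finger_gap: 0.0005
grasp_force: 0.0
```

>>> servo_tool(fingers=[255,255,255,255,255], offset=[[0.07,0,-0.01],[0.14,0,-0.02],[0.23,0,-0.01],[0.32,0,0],[0.41,0,0.024]], spin=[0,0,0,0,0])

```text
t: 24.9
tool_pos: [0.5813, 0.164, 0.2434]
eef_rot: [0.034, 0.999, 0.0, 0.001]
force: [1.9, 0.3, -0.7]
finger_gap: -0.0
grasp_force: 0.9
```

```bash
python3 - <<'E'
from h import *
for x,z in ((.006,.2155),(-.004,.197),(-.009,.175)): to(box(x,0),z,BY+90)
E
```

```text
at [0.5813 0.164  0.2434] yaw 86.1 goal [0.549  0.1666 0.2155] off [0.216 0.003 0.186] spin -0.001 F [ 1.9  0.3 -0.7] gap -0.000 t 24.90
at [0.5813 0.164  0.2434] yaw 86.1 goal [0.539  0.1673 0.197 ] off [0.283 0.002 0.309] spin -0.001 F [ 1.9  0.3 -0.7] gap -0.000 t 24.90
at [0.5813 0.164  0.2434] yaw 86.1 goal [0.534  0.1676 0.175 ] off [0.316 0.002 0.455] spin -0.001 F [ 1.9  0.3 -0.7] gap -0.000 t 24.90
```

>>> servo_tool(fingers=[255,255,255,255,255], offset=[[0.12,0,0.075],[0.216,0,0.186],[0.283,0,0.309],[0.31,0,0.4],[0.316,0,0.448]], spin=[0,0,0,0,0])

```text
t: 25.52
tool_pos: [0.534, 0.1673, 0.1759]
eef_rot: [0.034, 0.999, -0.0, -0.0]
force: [-15.8, -2.4, 54.3]
finger_gap: 0.0002
grasp_force: 27.9
```

>>> servo_tool(fingers=[255,255,255,255,255], offset=[[0,0,0.01],[0,0,0.01],[0,0,-0.1],[0,0,-0.4],[0,0,-0.7]], spin=[0,0,0,0,0])

```text
t: 26.15
tool_pos: [0.5343, 0.1671, 0.2827]
eef_rot: [0.034, 0.999, 0.0, 0.0]
force: [-0.4, -0.2, 0.3]
finger_gap: 0.0003
grasp_force: 0.0
```

```bash
python3 - <<'E'
from h import *
s=snap('scene'); save('p7.png',s['color'][60:260,220:480]); w=cloud(s)
for (a,b) in ((-.05,0),(.04,.03),(.04,-.03),(-.112,0),(-.12,0),(0,.078),(0,-.078),(0,.085),(0,-.085)):
    p=box(a*1.+0,b); k=w[(abs(w[...,0]-p[0])<.006)&(abs(w[...,1]-p[1])<.006)&(w[...,2]>.1)&(w[...,2]<.22)]; print(a,b,len(k),np.round(np.median(k[:,2]),4) if len(k) else '')
m=(w[...,2]>.18)&(w[...,2]<.192)&(w[...,0]>.4)&(w[...,0]<.65)&(w[...,1]>.05)&(w[...,1]<.3)
n,l,st,c=cv2.connectedComponentsWithStats(m.astype(np.uint8))
for i in range(1,n):
    if st[i,4]>15: print(st[i],np.round(w[l==i].mean(0),4),np.round(w[l==i].min(0),3),np.round(w[l==i].max(0),3))
to(box(-.054,0),.2,BY+90)
E
```

```text
-0.05 0 30 0.1805
0.04 0.03 27 0.1755
0.04 -0.03 26 0.1773
-0.112 0 0 
-0.12 0 0 
0 0.078 17 0.1842
0 -0.078 83 0.1584
0 0.085 11 0.1839
0 -0.085 48 0.1799
[301  88   8   9  67] [0.5553 0.2412 0.1841] [0.546 0.231 0.18 ] [0.563 0.252 0.187]
[270 117   9  15 128] [0.4835 0.1696 0.1841] [0.474 0.153 0.181] [0.493 0.187 0.188]
[294 151  16  10 153] [0.5362 0.0902 0.184 ] [0.52 0.08 0.18] [0.553 0.102 0.188]
at [0.5363 0.1676 0.289 ] yaw 86.1 goal [0.4891 0.1706 0.2   ] off [ 0.32  -0.003  0.591] spin -0.001 F [ 0.3 -0.4  6.4] gap 0.000 t 26.20
```

View pics/p7.png

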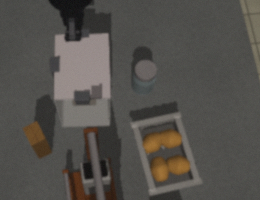

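The lid is shut: white plate at crop (82,65), front tab at (55,65) and -y tab at (83,97), all tabs still up at z≈0.184. Pressing the front tab first.

>>> servo_tool(fingers=[255,255,255,255,255], offset=[[0.15,0,0],[0.35,0,0.1],[0.35,0,0.3],[0.35,0,0.5],[0.35,0,0.55]], spin=[0,0,0,0,0])

```text
t: 26.82
tool_pos: [0.4814, 0.1706, 0.1974]
eef_rot: [0.034, 0.999, -0.0, -0.001]
force: [-0.2, -0.2, 1.1]
finger_gap: 0.0
grasp_force: 0.0
```

```bash
python3 -c "
from h import *
to([.484,.1700],.1775)"
```

```text
at [0.4814 0.1706 0.1974] yaw 86.1 goal [0.484  0.17   0.1775] off [-0.018 -0.003  0.133] spin 0.000 F [-0.2 -0.2  1.1] gap 0.000 t 26.82
```

>>> servo_tool(fingers=[255,255,255,255,255], offset=[[-0.018,0,0.06],[-0.018,0,0.1],[-0.018,0,0.12],[-0.018,0,0.13],[-0.018,0,0.133]], spin=[0,0,0,0,0])

```text
t: 27.45
tool_pos: [0.485, 0.1707, 0.179]
eef_rot: [0.034, 0.999, 0.0, 0.001]
force: [2.9, -1.4, 3.2]
finger_gap: 0.0
grasp_force: 1.9
```

>>> servo_tool(fingers=[255,255,255,255,255], offset=[[0,0,0.004],[0,0,0.008],[0,0,0.012],[0,0,0.012],[0,0,0.012]], spin=[0,0,0,0,0])

```text
t: 28.08
tool_pos: [0.4849, 0.1707, 0.1781]
eef_rot: [0.034, 0.999, 0.0, 0.001]
force: [-0.9, -1.8, 16.4]
finger_gap: 0.0
grasp_force: 8.4
```

>>> servo_tool(fingers=[255,255,255,255,255], offset=[[0,0,-0.15],[-0.1,0.15,-0.2],[-0.25,0.35,-0.2],[-0.385,0.52,-0.2],[-0.385,0.52,-0.15]], spin=[0,0,0,0,0])

```text
t: 28.7
tool_pos: [0.5475, 0.2456, 0.1984]
eef_rot: [0.033, 0.999, -0.0, -0.001]
force: [0.2, 0.1, -0.0]
finger_gap: 0.0
grasp_force: 0.0
```

```bash
python3 -c "
from h import *
to([.548,.2440],.1775);s=snap('scene');w=cloud(s)
m=(w[...,2]>.176)&(w[...,2]<.192)&(w[...,0]>.465)&(w[...,0]<.49)&(w[...,1]>.155)&(w[...,1]<.185);print(np.median(w[m],0))"
```

```text
at [0.5475 0.2456 0.1984] yaw 86.2 goal [0.548  0.244  0.1775] off [-0.004 -0.01   0.139] spin 0.000 F [ 0.2  0.1 -0. ] gap 0.000 t 28.70
[0.48149118 0.17005092 0.17846864]
```

Front tab now measures z=0.1785, which is fully down. Left tab next.

>>> servo_tool(fingers=[255,255,255,255,255], offset=[[0,-0.01,0.08],[0,-0.01,0.12],[0,-0.01,0.135],[0,-0.01,0.143],[0,-0.01,0.143]], spin=[0,0,0,0,0])

```text
t: 29.38
tool_pos: [0.5469, 0.2426, 0.1784]
eef_rot: [0.034, 0.999, -0.0, -0.0]
force: [-4.6, -3.1, 7.2]
finger_gap: 0.0001
grasp_force: 4.0
```

>>> servo_tool(fingers=[255,255,255,255,255], offset=[[0,0,0.005],[0,0,0.008],[0,0,0.008],[0,0,0.008],[0,0,0.008]], spin=[0,0,0,0,0])

```text
t: 30.0
tool_pos: [0.547, 0.2426, 0.1782]
eef_rot: [0.034, 0.999, -0.0, 0.0]
force: [-7.1, -4.5, 16.2]
finger_gap: 0.0001
grasp_force: 8.3
```

>>> servo_tool(fingers=[255,255,255,255,255], offset=[[0,0,-0.2],[0,-0.3,-0.2],[0,-0.6,-0.2],[0,-0.9,-0.2],[0,-1,-0.2]], spin=[0,0,0,0,0])

```text
t: 30.62
tool_pos: [0.5369, 0.0914, 0.2067]
eef_rot: [0.035, 0.999, -0.0, 0.0]
force: [0.3, 0.1, 0.5]
finger_gap: 0.0004
grasp_force: 0.0
```

```bash
python3 -c "
from h import *
to([.5375,.0900],.1775)"
```

```text
at [0.5369 0.0914 0.2067] yaw 86.0 goal [0.5375 0.09   0.1775] off [-0.005 -0.009  0.195] spin 0.000 F [0.3 0.1 0.5] gap 0.000 t 30.62
```

>>> servo_tool(fingers=[255,255,255,255,255], offset=[[0,-0.01,0.12],[0,-0.01,0.17],[0,-0.01,0.19],[0,-0.01,0.198],[0,-0.01,0.202]], spin=[0,0,0,0,0])

```text
t: 31.25
tool_pos: [0.5371, 0.0921, 0.1781]
eef_rot: [0.034, 0.999, -0.0, 0.0]
force: [-9.2, -3.6, 21.5]
finger_gap: -0.0001
grasp_force: 11.1
```

>>> servo_tool(fingers=[255,255,255,255,255], offset=[[0,0,-0.2],[0.1,0,-0.5],[0.3,0,-0.8],[0.6,0,-1],[0.9,0,-1]], spin=[0,0,0,0,0])

```text
t: 31.88
tool_pos: [0.4017, 0.1017, 0.3285]
eef_rot: [0.034, 0.999, 0.001, 0.002]
force: [-0.6, -0.2, -0.1]
finger_gap: 0.0
grasp_force: 0.0
```

>>> servo_tool(fingers=[255,255,255,255,255], offset=[[0,0,0],[0,-0.3,0],[0,-0.6,0],[0,-0.8,0],[0,-0.8,0]], spin=[0,0,0,0,0])

```text
t: 32.5
tool_pos: [0.3947, -0.0199, 0.3263]
eef_rot: [0.035, 0.999, 0.0, 0.0]
force: [0.6, 0.5, -0.1]
finger_gap: 0.0002
grasp_force: 0.0
```

```bash
python3 - <<'E'
from h import *
s=snap('scene'); save('p8.png',s['color'][50:380,200:480]); w=cloud(s);to([.5,0],.3)
for n,x,y in (('front',.4805,.1705),('left',.5475,.246),('right',.538,.0895),('lid',.52,.167),('lid2',.59,.13)):
    k=w[(abs(w[...,0]-x)<.006)&(abs(w[...,1]-y)<.006)&(w[...,2]>.17)]; print(n,len(k),np.round(np.median(k[:,2]),4) if len(k) else '')
E
```

```text
at [ 0.3947 -0.019   0.3263] yaw 86.0 goal [0.5 0.  0.3] off [-0.692  0.175  0.175] spin 0.000 F [ 0.2  0.6 -0.4] gap 0.000 t 32.55
front 24 0.1783
left 24 0.1777
right 33 0.1783
lid 30 0.1761
lid2 31 0.1766
```

View pics/p8.png

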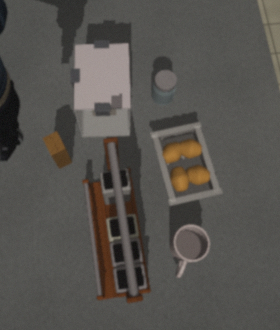

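The picture shows the lid flat and shut at crop (103,75), with its three tabs at (101,44), (75,75) and (103,109). The four tins stand in the rack, and the mug, jar and tray look undisturbed. All tabs measure about 0.178 m, which is fully down.

```bash
python3 -c "
from h import *
print(r.finish_job())"
```

```text
the job is handed in; nothing more can be done
None
```

The job is handed in at about 32.5 s: I tipped the carton onto the rail and stood it upright in the food box, shut the lid and pressed all three tabs fully down (each measured about 0.178 m), with the tins, mug, jar and tray looking undisturbed in the last picture; no verdict was returned.

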